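# Set the height of the embroidery hoop stand

### The job

Help me set the height of the embroidery hoop stand: pick out the locking collar whose hole fits the stand's rod, slip it over the rod and leave it lying flat on the top of the tube. Then take the rod alone and draw it straight up, 60 mm further out of the tube, without wedging it sideways, the collar staying down on the tube. Finish while still holding the rod there, still and upright, so that I can tighten the collar; leave the other things where they are.

Things in the scene. Friction and masses are not known exactly. Their poses are not given: they have to be found in the camera images.
- stand: Table stand for an embroidery hoop; it is screwed to the table and does not move. Grey base plate 170 x 120 x 8 mm (from 60 mm behind to 110 mm ahead of the origin along its own x, 60 mm either side along y) with a vertical aluminium tube, outside diameter 26 mm, whose top 18 mm is a black guide bush of 29 mm outside diameter. The bore is 17 mm wide, from 14 mm above the table up to the mouth at 150 mm. Origin: on the tube's axis at the table; z up along the bore.
- stand_mouth (a point): Centre of the tube's mouth, level with its flat top rim, 150 mm above the table; z up along the bore.
- rod: Loose plain steel rod, 16 mm in diameter, 191 mm long, its top 8 mm tapering to a 9 mm wide end; about 290 g (varies). It starts standing in the bore on its floor, 136 mm deep with 55 mm showing above the mouth, with 0.5 mm of play all round; nothing but a hand keeps it up when raised. Origin: centre of its lower end; z along the rod towards its top.
- rod_top (a point): Centre of the rod's upper end, 191 mm above its lower end.
- collar_a: Steel locking collar lying flat: ring of 26 mm outside diameter, 11 mm hole, 16 mm high, about 55 g, with a black thumbscrew sticking out sideways along its own +x to 29 mm from the centre (head 14 mm in diameter, the screw's middle 8 mm above the underside). Origin: centre of the underside; z up.
- collar_b: Steel locking collar lying flat, the same shape: 38 mm outside diameter, 19.2 mm hole, 16 mm high, about 105 g, thumbscrew along its own +x to 35 mm from the centre. Origin: centre of the underside; z up.
- collar_c: Steel locking collar lying flat, the same shape: 54 mm outside diameter, 33 mm hole (it would slide down over the tube), 16 mm high, about 160 g, thumbscrew along its own +x to 43 mm from the centre. Origin: centre of the underside; z up.
- glue_stick: Bystander: glue stick standing upright, 30 mm in diameter, 98 mm tall. Origin: centre of its underside.
- hoop: Bystander: wooden embroidery hoop lying flat, 132 mm outside diameter, 10 mm high, with a small brass screw on its own +x side and its aluminium clamp, 28 mm high, on the -x side, reaching 106 mm from the centre. Origin: centre of the hoop's underside.
There are look-alikes about, which are no part of the job. Of the things that look like the stand, take the one that is farthest to the robot's right at the start.

How it is judged:
By the outcome, as a careful person would: the job done as asked, in the order asked, and still so for the second after the job is handed in, while the arm keeps its last pose, push and grip.
It also fails if it takes over 51 s, if anything falls off the work surface, if the arm or the gripper's body presses on something with over 40 N, if the wrist force passes 120 N, or if a joint passes its speed limit or range.

### The arm

A 6-joint arm with a two-finger parallel gripper is mounted at the origin on the work surface. World frame = base frame: x ahead of the robot, y to its left, z up, the work surface at z = 0. Lengths are in m, angles in rad, forces in N, time in s.
With the tool pointing down it reaches from about 0.325 to 0.85 m from the base axis. Payload 4.4 kg.
Tool frame: the origin (TCP) lies between the finger pads; the fingertips stand 17 mm ahead of it and the grasp point (between the pads) lies 2 mm behind it (manip.tips_ahead is the distance from the TCP to the fingertips, in m); x points along the fingers, y is the direction in which the jaws open and shut, and the axes are right-handed (so a half turn about x gives the same grasp; the last joint's range is limited). The gripper opens to 94 mm and grips with 3 to 60 N. Pads are 16 mm wide; open, the fingers measure 119 mm over their backs; the gripper's body (75 mm by 177 mm) begins 78 mm behind the grasp point.
Start: joints at [1.065, 0.207, 1.542, -0, 1.393, -0.15], TCP at [0.2, 0.539, 0.222] pointing down, gripper open.
Joint ranges: [-2.73, 2.73], [-0.86, 2.22], [0.23, 2.46], [-1.11, 4.25], [0.08, 2.63], [-2.82, 2.82]. Speed limits (rad/s): [2.79, 2.79, 3.14, 3.14, 3.14, 3.14].

### API

Orientations are given as a rotation vector (axis times angle).
In Python, from cell import manip gives the robot as it stands.
- The arm moves only by the shell command python3 -m pendant 'ROWS' [FORCE]. ROWS is JSON, a list of rows, each an object with "travel": the shift along the tool's x, y, z in cm, a list of three; "delta_rot": the turn, a rotation vector about the tool's x, y, z in rad, a list of three; "grip": the finger opening in cm, from 0 to 9.4. In form: [{"travel": [dx, dy, dz], "delta_rot": [wx, wy, wz], "grip": grip}, ...]. A call has 1 to 12 rows; each row shifts and turns the pose as measured when the row begins, along the tool's axes as they then stand; what a row does not reach is not made up. A row lasts 1/10 s, in which the tool goes at most 50 mm and 8.59 degrees, less where a joint would pass 70% of its speed; a pose out of reach is approached as far as the arm can. A call is refused whole if a number of a shift passes 5 or a number of a turn 0.15, either way. A call with a gripper value outside its range is refused whole. The fingers move at their own pace and stop on an object; FORCE is the grip in N (left out, the last holds). Time passes only in rows, so rows that do not move let the fingers close. It gives the time, the measured TCP pose, the force and the opening at its end, in the units of the state.
- manip.state(): the state, without advancing time (a new reading comes with each control period).
- manip.camera(name): name is "scene" or "top"; returns (picture, depth): 400x640x3 uint8, red, green, blue; 400x640 float32, m along the optical axis (not along the pixel's ray), 0 where there is no reading.
- manip.get_calibration(name): a dict with "fovy" (degrees; the focal length in pixels is half the picture's height over the tangent of half this angle, whatever the lens; pixels are square), "cx", "cy" (the principal point, pixels), "cam_to_world" (4x4, takes a point from camera to world coordinates). Camera axes: x right, y down, z forward; pixel columns grow to the right and rows downward; lengths in m; the calibration is good to about 2 mm. A picture is of the moment at which its call begins. get_calibration takes no time and is no camera call.
- manip.close_job(): hands the job in, once; it reports no verdict.
Trained networks look in the newest picture that a camera, given by its name, has taken for a name from the list of things; names that differ only in an ending like _2 or _b are one class to them, and where a whole thing is asked for, a point or a joint stands for the part that bears it (a point fixed in the world has none). Each returns a list of dicts, best first, with "p" (0 to 1); they miss things now and then, are a little off and sometimes report something else, mostly with a low value. They report only what shows in the picture. A call takes as long as a camera call. They do not tell look-alikes from the thing itself.
- manip.find_in(thing, camera): "point" ([x, y, z] in m, in world coordinates, good to about 4 mm: the middle of the surface that is visible of it).
- manip.pinpoint(thing, camera): "point" ([x, y, z] in m, in world coordinates, good to about 4 mm: a listed point, or the origin of a listed thing).
The state is a dict: "t": time; "joint_pos": joint angles; "dq": joint speeds; "joint_efforts": joint torques, N m; "tool_pos": TCP position; "eef_rot": TCP orientation; "force": force on the tool from outside, world axes, zero at the start; "wrist_torque": the same for the moment, N m; "finger_gap": finger opening in m.
Only numpy, scipy, OpenCV 4.12 (cv2) and the standard library are available. Lean on these libraries where they do the work, as an engineer would, in place of code of your own. Each camera call takes 0.05 s, during which the arm holds its last target.

## Working session

There is one attempt and no reset: what is moved stays moved. The work goes in short steps, Python scripts to look and compute and a shell command to move; the robot and the scene stay as the last step left them, time stands still between calls to the robot, and variables do not carry over. Pictures are saved under pics/ and viewed, and the job is handed in when it is done.

```bash
ls; mkdir -p pics
python3 - <<'E'
from cell import manip
import cv2
s=manip.state(); print(s)
for c in("scene","top"):
    im,d=manip.camera(c); cv2.imwrite(f"pics/{c}0.png",im[:,:,::-1])
    k=manip.get_calibration(c); print(c,k)
for c in("scene","top"):
    for n in("stand","collar_a","rod_top","glue_stick","hoop"):
        for r in manip.pinpoint(n,c): print(c,n,[round(x,3) for x in r["point"]],round(r["p"],2))
E
```

```text
pics
{'t': 0.0, 'joint_pos': array([ 1.06452772e+00,  2.07380045e-01,  1.54291518e+00, -2.76164172e-06,
        1.39349516e+00, -1.50533692e-01]), 'dq': array([-1.80068915e-03, -6.39553993e-04,  6.83390856e-04,  9.30315615e-05,
       -7.51411436e-04, -4.30832804e-04]), 'joint_efforts': array([ 1.54438626e-04, -3.70897722e+01, -2.81408590e+01,  6.96437596e-02,
        3.64807632e-02, -1.93489154e-04]), 'tool_pos': array([0.19992158, 0.53832382, 0.22133184]), 'eef_rot': array([ 0.27751185,  1.55342103, -0.28079542]), 'force': array([0.33259118, 0.3665544 , 0.02942611]), 'wrist_torque': array([-0.02069303, -0.00629566,  0.00976002]), 'finger_gap': 0.09390554365862662}
scene {'fovy': 46.964306948707204, 'cx': 322.4729008649434, 'cy': 199.31937668756237, 'cam_to_world': array([[-0.11995219,  0.71784474, -0.68579181,  1.21224491],
       [ 0.99265713,  0.09757582, -0.07148978,  0.14597081],
       [ 0.01559814, -0.68933148, -0.72427813,  0.90904008],
       [ 0.        ,  0.        ,  0.        ,  1.        ]])}
top {'fovy': 44.03893945008324, 'cx': 323.9011838695663, 'cy': 198.8200969324
[... 408 characters left out ...]
-0.302, -0.001] 0.8
scene collar_a [0.644, -0.155, -0.0] 0.74
scene collar_a [0.479, -0.091, -0.004] 0.43
scene rod_top [0.489, 0.133, 0.208] 0.41
scene glue_stick [0.754, 0.026, 0.002] 0.59
scene hoop [0.494, 0.133, 0.148] 0.49
top stand [0.488, 0.133, 0.006] 0.88
top stand [0.651, 0.349, 0.005] 0.85
top stand [0.172, 0.316, 0.002] 0.63
top collar_a [0.505, -0.304, 0.001] 0.58
top collar_a [0.48, -0.094, -0.001] 0.56
top collar_a [0.489, 0.132, 0.003] 0.53
top collar_a [0.645, -0.152, -0.002] 0.52
top rod_top [0.485, 0.134, 0.206] 0.46
top glue_stick [0.759, 0.029, 0.003] 0.53
top glue_stick [0.647, -0.152, 0.0] 0.43
top hoop [0.643, -0.155, -0.001] 0.69
top hoop [0.442, 0.414, -0.001] 0.63
```

View pics/scene0.png

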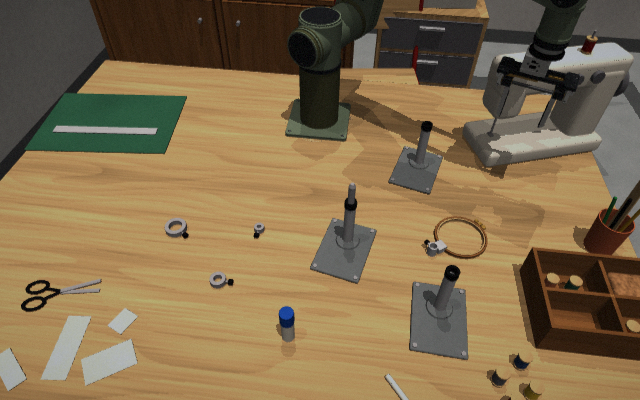

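View pics/top0.png

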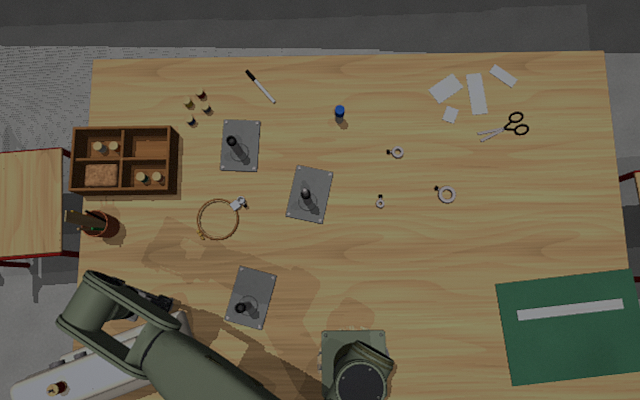

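The stands in the scene picture are at (347,235), (443,305) and (420,165). The robot's right is -y, which is the left of the scene picture. The stand at (347,235), y≈0.13, is therefore the rightmost, and it is the only one with a steel rod. The collars are at (259,229) small, (220,280) medium and (176,228) large. The medium one should be collar_b, with the 19.2 mm hole. I'll confirm both in crops and measure them.

```bash
cat > h.py <<'E'
import numpy as np
from cell import manip
def cloud(c):
    im,d=manip.camera(c);k=manip.get_calibration(c)
    f=200/np.tan(np.radians(k["fovy"]/2))
    v,u=np.mgrid[0:400,0:640]
    P=np.stack([(u-k["cx"])/f*d,(v-k["cy"])/f*d,d],-1)
    T=k["cam_to_world"]; W=P@T[:3,:3].T+T[:3,3]; W[d==0]=np.nan
    return im,W
def proj(c,p):
    k=manip.get_calibration(c);f=200/np.tan(np.radians(k["fovy"]/2))
    T=k["cam_to_world"];q=T[:3,:3].T@(np.array(p)-T[:3,3]);return k["cx"]+f*q[0]/q[2],k["cy"]+f*q[1]/q[2]
E
python3 - <<'E'
from h import *
import cv2
tiles=[]
for c in("scene","top"):
    im,W=cloud(c); np.save(f"pics/{c}W.npy",W)
    for nm,(x,y) in dict(a=(.48,-.092),b=(.645,-.153),c=(.507,-.303),rod=(.489,.133)).items():
        zc=0.2 if nm=="rod" else .01
        u,v=[int(round(t)) for t in proj(c,(x,y,zc))]
        t=im[max(v-20,0):v+20,u-20:u+20]; tiles.append(cv2.resize(t,(200,200),interpolation=cv2.INTER_CUBIC))
        m=(np.hypot(W[...,0]-x,W[...,1]-y)<.05)&(W[...,2]>.008 if nm!="rod" else W[...,2]>.12)
        p=W[m]
        if nm=="rod":
            for lo,hi in((.12,.148),(.148,.155),(.155,.17),(.17,.195),(.195,.215)):
                q=p[(p[:,2]>lo)&(p[:,2]<hi)]
                if len(q): print(c,nm,lo,len(q),q.min(0).round(4),q.max(0).round(4),q.mean(0).round(4))
        else: print(c,nm,len(p),p.min(0).round(4),p.max(0).round(4),p.mean(0).round(4))
cv2.imwrite("pics/crop1.png",np.vstack([np.hstack(tiles[:4]),np.hstack(tiles[4:])])[:,:,::-1])
E
```

```text
scene a 97 [ 0.4698 -0.1039  0.0083] [ 0.51   -0.0791  0.02  ] [ 0.4883 -0.0914  0.0141]
scene b 203 [ 0.6288 -0.171   0.0081] [ 0.6663 -0.1169  0.0206] [ 0.6485 -0.1471  0.0143]
scene c 251 [ 0.4807 -0.328   0.0081] [ 0.5363 -0.2627  0.0205] [ 0.5111 -0.2966  0.0144]
scene rod 0.12 88 [0.4888 0.1205 0.1206] [0.5057 0.1485 0.1479] [0.5006 0.135  0.135 ]
scene rod 0.148 59 [0.483  0.1221 0.1481] [0.5055 0.1478 0.1547] [0.4962 0.1352 0.1505]
scene rod 0.155 31 [0.4919 0.1283 0.1556] [0.4996 0.1425 0.1695] [0.4965 0.1354 0.1623]
scene rod 0.17 61 [0.4908 0.127  0.1705] [0.4998 0.1428 0.1948] [0.4962 0.1348 0.1827]
scene rod 0.195 37 [0.4874 0.1285 0.196 ] [0.4993 0.1422 0.2069] [0.4938 0.1353 0.2014]
top a 71 [ 0.4544 -0.1122  0.0081] [ 0.5146 -0.0505  0.022 ] [ 0.4852 -0.0902  0.0133]
top b 107 [ 0.6137 -0.1689  0.0086] [ 0.6857 -0.1144  0.0247] [ 0.644  -0.1476  0.015 ]
top c 179 [ 0.4573 -0.3279  0.0081] [ 0.5467 -0.2636  0.0247] [ 0.5069 -0.2981  0.0151]
top rod 0.12 20 [0.4758 0.1224 0.1222] [0.4982 0.1481 0.148 ] [0.4822 0.1322 0.1438]
top rod 0.148 27 [0.477  0.1219 0.1482] [0.501  0.1477 0.1549] [0.4863 0.1344 0.151 ]
top rod 0.155 7 [0.4765 0.1271 0.155 ] [0.4861 0.1383 0.168 ] [0.4825 0.1314 0.1614]
top rod 0.17 12 [0.481  0.1263 0.1707] [0.4982 0.141  0.1941] [0.4861 0.1318 0.1847]
top rod 0.195 24 [0.4805 0.1283 0.1954] [0.494  0.1422 0.2092] [0.488  0.1346 0.2022]
```

View pics/crop1.png

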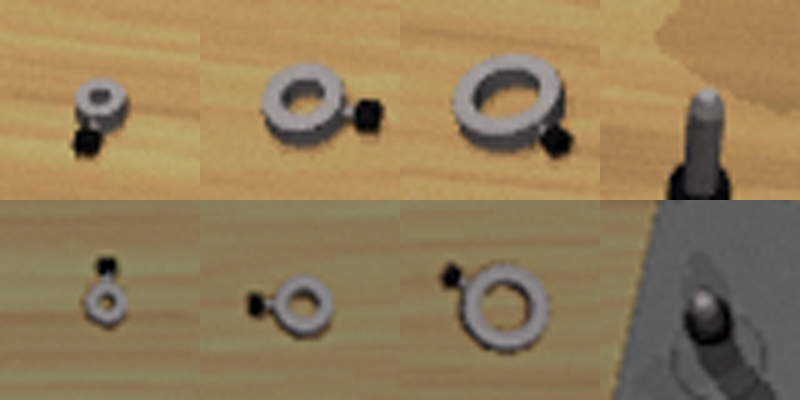

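The crops confirm it: the medium collar (scene (220,280)) is collar_b, about 38 mm across with a hole a little wider than the rod. Its screw points along +y. The stand at scene (347,235) has the tapered rod. Next I'll refine the centres and work out the pose changes.

```bash
cat >> h.py <<'E'
from scipy.spatial.transform import Rotation as R
from scipy.optimize import least_squares
def fit(P,r=None):
    x0=[*P.mean(0)[:2]]+([] if r else [.01])
    g=lambda q: np.hypot(P[:,0]-q[0],P[:,1]-q[1])-(r or q[2])
    s=least_squares(g,x0,loss='soft_l1',f_scale=.001); return s.x.round(4),np.sqrt(np.mean(s.fun**2)).round(4)
def go(target,jaw=None):
    s=manip.state();A=R.from_rotvec(s["eef_rot"]);p=s["tool_pos"]
    print("t",round(s["t"],2),"tcp",p.round(4),"gap",round(s["finger_gap"]*1000,1),"F",s["force"].round(1))
    print("axes x",A.as_matrix()[:,0].round(4),"y",A.as_matrix()[:,1].round(4))
    B=A
    if jaw is not None:
        x=np.array([0,0,-1.]);y=np.array([*jaw,0.]);y/=np.linalg.norm(y)
        if y@A.as_matrix()[:,1]<0:y=-y
        B=R.from_matrix(np.stack([x,y,np.cross(x,y)],1))
        print("delta_rot",(A.inv()*B).as_rotvec().round(4))
    d=np.array(target)-p
    print("travel cm now",(A.inv().apply(d)*100).round(2)," after rot",(B.inv().apply(d)*100).round(2))
E
python3 - <<'E'
from h import *
for c in("scene","top"):
    W=np.load(f"pics/{c}W.npy").reshape(-1,3)
    p=W[(np.hypot(W[:,0]-.646,W[:,1]+.152)<.024)&(W[:,2]>.0125)&(W[:,1]<-.13)]
    # midpoint by extent & centroid of ring cells
    print(c,len(p),p.min(0).round(4),p.max(0).round(4),p.mean(0).round(4), p[:,2].mean())
    q=W[(np.hypot(W[:,0]-.646,W[:,1]+.152)<.03)&(W[:,2]>.006)&(W[:,1]>-.131)]
    print(" screw",len(q),q.mean(0).round(4),q.min(0).round(4),q.max(0).round(4))
    p=W[(np.hypot(W[:,0]-.49,W[:,1]-.135)<.013)&(W[:,2]>.16)&(W[:,2]<.196)]
    print(" rod",len(p),fit(p,.008),fit(p))
go((.646,-.152,.30),(1,0))
E
```

```text
scene 141 [ 0.6288 -0.171   0.0125] [ 0.6654 -0.1328  0.0206] [ 0.6475 -0.1517  0.0156] 0.015630021498340713
 screw 13 [ 0.6489 -0.1255  0.0124] [ 0.6428 -0.1296  0.0084] [ 0.6556 -0.1223  0.0157]
 rod 80 (array([0.4901, 0.1348]), np.float64(0.001)) (array([0.4907, 0.1348, 0.0075]), np.float64(0.001))
top 68 [ 0.6245 -0.1689  0.0131] [ 0.6613 -0.1308  0.0247] [ 0.6435 -0.1529  0.017 ] 0.01700913361639791
 screw 8 [ 0.6462 -0.1265  0.0137] [ 0.6417 -0.1308  0.0063] [ 0.6523 -0.1241  0.0187]
 rod 16 (array([0.4897, 0.1345]), np.float64(0.0007)) (array([0.4898, 0.1346, 0.0082]), np.float64(0.0007))
t 0.7 tcp [0.2003 0.539  0.2225] gap 94.2 F [ 0.3 -0.   1. ]
axes x [ 0.  0. -1.] y [0.3484 0.9374 0.    ]
delta_rot [ 1.215e+00  0.000e+00 -1.000e-04]
travel cm now [ -7.75 -49.24  65.85]  after rot [-7.75 44.57 69.1 ]
```

```bash
python3 -m pendant '[{"travel":[-1,0,0],"delta_rot":[0.15,0,0],"grip":6},{"travel":[-1,0,0],"delta_rot":[0.15,0,0],"grip":6},{"travel":[-1,0,0],"delta_rot":[0.15,0,0],"grip":6},{"travel":[-1,0,0],"delta_rot":[0.15,0,0],"grip":6},{"travel":[-1,0,0],"delta_rot":[0.15,0,0],"grip":6},{"travel":[-1,0,0],"delta_rot":[0.15,0,0],"grip":6},{"travel":[-1,0,0],"delta_rot":[0.15,0,0],"grip":6},{"travel":[-1,0,0],"delta_rot":[0.15,0,0],"grip":6}]'
python3 -c "
from h import *
go((.6455,-.152,.30),(1,.0))"
```

```text
t: 1.5
tool_pos: [0.1996, 0.5377, 0.303]
eef_rot: [1.198, 1.212, -1.207]
force: [1.3, 0.5, 0.5]
finger_gap: 0.06
t 1.5 tcp [0.1996 0.5377 0.303 ] gap 60.0 F [1.3 0.5 0.5]
axes x [-0.0025 -0.0044 -1.    ] y [ 1.      0.0089 -0.0025]
delta_rot [0.0089 0.0044 0.0025]
travel cm now [ 0.5  43.98 69.36]  after rot [ 0.3  44.59 68.97]
```

```bash
python3 -m pendant '[{"travel":[0,2.6,4.0],"delta_rot":[0.009,0.004,0.003],"grip":6},{"travel":[0,2.6,4.0],"delta_rot":[0,0,0],"grip":6},{"travel":[0,2.6,4.0],"delta_rot":[0,0,0],"grip":6},{"travel":[0,2.6,4.0],"delta_rot":[0,0,0],"grip":6},{"travel":[0,2.6,4.0],"delta_rot":[0,0,0],"grip":6},{"travel":[0,2.6,4.0],"delta_rot":[0,0,0],"grip":6},{"travel":[0,2.6,4.0],"delta_rot":[0,0,0],"grip":6},{"travel":[0,2.6,4.0],"delta_rot":[0,0,0],"grip":6},{"travel":[0,2.6,4.0],"delta_rot":[0,0,0],"grip":6},{"travel":[0,2.6,4.0],"delta_rot":[0,0,0],"grip":6},{"travel":[0,2.6,4.0],"delta_rot":[0,0,0],"grip":6},{"travel":[0,2.6,4.0],"delta_rot":[0,0,0],"grip":6}]'
python3 -c "
from h import *
go((.6455,-.152,.30),(1,.0))"
```

```text
t: 2.7
tool_pos: [0.5214, 0.0468, 0.307]
eef_rot: [1.214, 1.211, -1.189]
force: [0.2, 0.1, 0.6]
finger_gap: 0.0598
t 2.7 tcp [0.5214 0.0468 0.307 ] gap 59.8 F [0.2 0.1 0.6]
axes x [ 0.0119  0.0089 -0.9999] y [0.9999 0.0095 0.012 ]
delta_rot [ 0.0095 -0.0088 -0.0119]
travel cm now [ 0.67 12.22 20.  ]  after rot [ 0.7  12.41 19.88]
```

```bash
python3 -m pendant '[{"travel":[0,2.5,4.0],"delta_rot":[0.009,-0.009,-0.012],"grip":6},{"travel":[0,2.5,4.0],"delta_rot":[0,0,0],"grip":6},{"travel":[0,2.5,4.0],"delta_rot":[0,0,0],"grip":6},{"travel":[0,2.5,4.0],"delta_rot":[0,0,0],"grip":6},{"travel":[0,2.4,3.9],"delta_rot":[0,0,0],"grip":6},{"travel":[3,0,0],"delta_rot":[0,0,0],"grip":6},{"travel":[4,0,0],"delta_rot":[0,0,0],"grip":6},{"travel":[4,0,0],"delta_rot":[0,0,0],"grip":6},{"travel":[4,0,0],"delta_rot":[0,0,0],"grip":6},{"travel":[3,0,0],"delta_rot":[0,0,0],"grip":6},{"travel":[0,0,0],"delta_rot":[0,0,0],"grip":6}]'
python3 - <<'E'
from h import *
import cv2
go((.6455,-.152,.020),(1,.0))
tl=[]
for c in("scene","top"):
    im,W=cloud(c);u,v=[int(t) for t in proj(c,(.6455,-.152,.03))]
    tl.append(cv2.resize(im[v-50:v+50,u-50:u+50],(400,400),interpolation=2))
cv2.imwrite("pics/pre1.png",np.hstack(tl)[:,:,::-1])
E
```

```text
t: 3.8
tool_pos: [0.655, -0.1727, 0.1219]
eef_rot: [1.219, 1.195, -1.214]
force: [-1.5, -0.2, 0.4]
finger_gap: 0.0601
t 3.8 tcp [ 0.655  -0.1727  0.1219] gap 60.1 F [-1.5 -0.2  0.4]
axes x [ 0.0075 -0.004  -1.    ] y [ 0.9999 -0.0122  0.0076]
delta_rot [-0.0122  0.0039 -0.0076]
travel cm now [10.17 -1.05 -2.1 ]  after rot [10.19 -0.95 -2.07]
```

View pics/pre1.png

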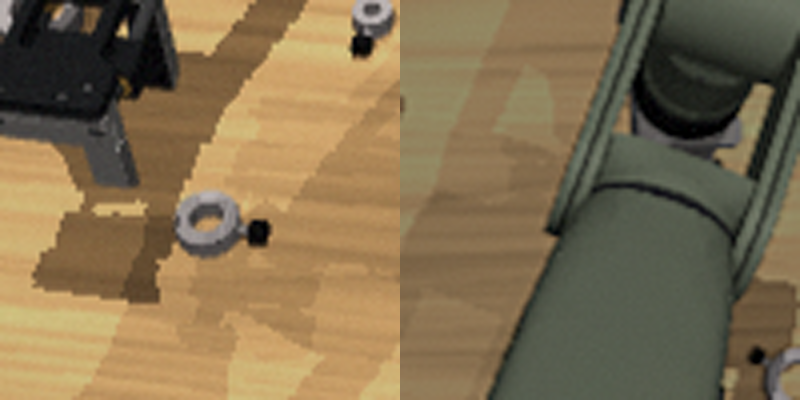

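The collar lies undisturbed at scene (220,280). The gripper is above it and about 2 cm off, so I'll correct before lowering.

```bash
python3 -m pendant '[{"travel":[1.5,-0.9,-2.0],"delta_rot":[-0.012,0.004,-0.007],"grip":6},{"travel":[2,0,0],"delta_rot":[0,0,0],"grip":6},{"travel":[2,0,0],"delta_rot":[0,0,0],"grip":6},{"travel":[0,0,0],"delta_rot":[0,0,0],"grip":6},{"travel":[0,0,0],"delta_rot":[0,0,0],"grip":6}]'
python3 - <<'E'
from h import *
go((.6455,-.152,.020),(1,.0))
E
```

```text
t: 4.4
tool_pos: [0.6623, -0.1575, 0.0893]
eef_rot: [1.216, 1.172, -1.188]
force: [0.6, -0.2, 0.3]
finger_gap: 0.0595
t 4.4 tcp [ 0.6623 -0.1575  0.0893] gap 59.5 F [ 0.6 -0.2  0.3]
axes x [ 0.037  -0.0136 -0.9992] y [0.9993 0.0013 0.037 ]
delta_rot [ 0.001   0.0136 -0.0371]
travel cm now [ 6.86 -1.93 -0.64]  after rot [ 6.93 -1.68 -0.55]
```

```bash
python3 -m pendant '[{"travel":[0,-1.7,-0.6],"delta_rot":[0.001,0.014,-0.037],"grip":6}]'; python3 -m pendant '[{"travel":[0,0,0],"delta_rot":[0,0,0],"grip":6}]'
python3 -c "
from h import *
go((.6455,-.152,.020),(1,.0)); s=manip.state(); print(s['dq'].round(3),s['joint_pos'].round(3))"
```

```text
t: 4.5
tool_pos: [0.6474, -0.1524, 0.0918]
eef_rot: [1.21, 1.205, -1.206]
force: [-0.5, -0.2, 0.3]
finger_gap: 0.0601
t: 4.6
tool_pos: [0.6484, -0.1527, 0.0945]
eef_rot: [1.211, 1.202, -1.205]
force: [0.4, -0.3, -1.1]
finger_gap: 0.0603
t 4.6 tcp [ 0.6484 -0.1527  0.0945] gap 60.3 F [ 0.4 -0.3 -1.1]
axes x [ 0.0075 -0.0025 -1.    ] y [1.     0.     0.0075]
delta_rot [ 0.      0.0025 -0.0075]
travel cm now [ 7.44 -0.35 -0.09]  after rot [ 7.45 -0.29 -0.07]
[-0.    -0.016 -0.05   0.001 -0.033  0.001] [-0.361  0.509  1.415  0.     1.21  -0.361]
```

```bash
python3 -m pendant '[{"travel":[1.5,-0.3,-0.1],"delta_rot":[0,0.002,-0.007],"grip":6},{"travel":[1.5,0,0],"delta_rot":[0,0,0],"grip":6},{"travel":[1.5,0,0],"delta_rot":[0,0,0],"grip":6},{"travel":[0.5,0,0],"delta_rot":[0,0,0],"grip":6},{"travel":[0,0,0],"delta_rot":[0,0,0],"grip":6}]'
python3 -c "
from h import *
go((.6455,-.152,.020),(1,.0)); s=manip.state(); print(s['dq'].round(3))"
```

```text
t: 5.1
tool_pos: [0.6488, -0.1533, 0.0435]
eef_rot: [1.211, 1.201, -1.205]
force: [-0.1, -0.1, -0.2]
finger_gap: 0.06
t 5.1 tcp [ 0.6488 -0.1533  0.0435] gap 60.0 F [-0.1 -0.1 -0.2]
axes x [ 0.0077 -0.0033 -1.    ] y [ 1.0e+00 -4.0e-04  7.7e-03]
delta_rot [-0.0004  0.0033 -0.0077]
travel cm now [ 2.35 -0.34 -0.14]  after rot [ 2.35 -0.33 -0.13]
[-0.001  0.018  0.011  0.    -0.004  0.001]
```

```bash
python3 -m pendant '[{"travel":[1.0,-0.3,-0.1],"delta_rot":[0,0.003,-0.008],"grip":6},{"travel":[0.7,0,0],"delta_rot":[0,0,0],"grip":6},{"travel":[0,0,0],"delta_rot":[0,0,0],"grip":6}]'
python3 -c "
from h import *
go((.6455,-.152,.020),(1,.0)); s=manip.state(); print(s['dq'].round(3))"
```

```text
t: 5.4
tool_pos: [0.6452, -0.1521, 0.024]
eef_rot: [1.209, 1.211, -1.211]
force: [-0.4, -0.5, -0.2]
finger_gap: 0.0602
t 5.4 tcp [ 0.6452 -0.1521  0.024 ] gap 60.2 F [-0.4 -0.5 -0.2]
axes x [-2.4e-03  5.0e-04 -1.0e+00] y [ 1.0e+00 -5.0e-04 -2.4e-03]
delta_rot [-0.0005 -0.0005  0.0024]
travel cm now [ 0.4   0.04 -0.01]  after rot [ 0.4   0.03 -0.01]
[-0.    -0.001 -0.001 -0.001  0.003 -0.001]
```

Centred over the collar. Down 4 mm, close.

```bash
python3 -m pendant '[{"travel":[0.4,0,0],"delta_rot":[0,0,0.002],"grip":6},{"travel":[0,0,0],"delta_rot":[0,0,0],"grip":6},{"travel":[0,0,0],"delta_rot":[0,0,0],"grip":3.4},{"travel":[0,0,0],"delta_rot":[0,0,0],"grip":3.4},{"travel":[0,0,0],"delta_rot":[0,0,0],"grip":3.4},{"travel":[0,0,0],"delta_rot":[0,0,0],"grip":3.4},{"travel":[0,0,0],"delta_rot":[0,0,0],"grip":3.4}]' 15
python3 - <<'E'
from h import *
import cv2
go((.6455,-.152,.15),(1,.0))
im,W=cloud("scene");u,v=[int(t) for t in proj("scene",(.6455,-.152,.03))]
cv2.imwrite("pics/g1.png",cv2.resize(im[v-50:v+50,u-50:u+50],(500,500),interpolation=2)[:,:,::-1])
E
```

```text
t: 6.1
tool_pos: [0.6461, -0.1524, 0.0209]
eef_rot: [1.21, 1.207, -1.208]
force: [-1.0, 0.7, -1.1]
finger_gap: 0.0376
t 6.1 tcp [ 0.6461 -0.1524  0.0209] gap 37.6 F [-1.   0.7 -1.1]
axes x [ 2.e-03 -3.e-04 -1.e+00] y [ 1.e+00 -3.e-04  2.e-03]
delta_rot [-0.0003  0.0003 -0.002 ]
travel cm now [-12.91  -0.03  -0.04]  after rot [-12.91  -0.06  -0.04]
```

View pics/g1.png

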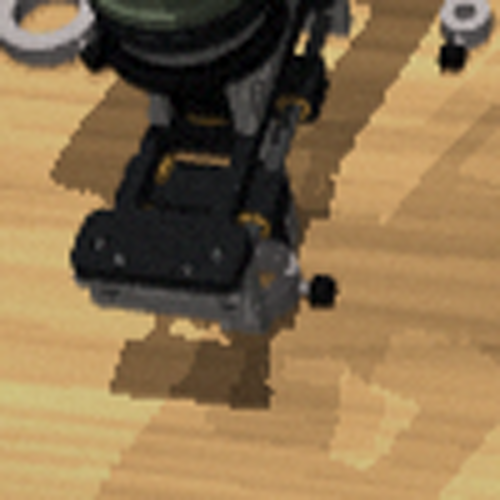

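Gripped: gap 37.6 mm, close to the 38 mm ring, with the thumbscrew clear of the pads in the picture. Lifting.

```bash
python3 -m pendant '[{"travel":[-1,0,0],"delta_rot":[0,0,0],"grip":3.4},{"travel":[-2,0,0],"delta_rot":[0,0,0],"grip":3.4},{"travel":[-3,0,0],"delta_rot":[0,0,0],"grip":3.4},{"travel":[-3,0,0],"delta_rot":[0,0,0],"grip":3.4},{"travel":[-3,0,0],"delta_rot":[0,0,0],"grip":3.4},{"travel":[-3,0,0],"delta_rot":[0,0,0],"grip":3.4},{"travel":[-3,0,0],"delta_rot":[0,0,0],"grip":3.4},{"travel":[-3,0,0],"delta_rot":[0,0,0],"grip":3.4},{"travel":[-2.5,0,0],"delta_rot":[0,0,0],"grip":3.4},{"travel":[-1.5,0,0],"delta_rot":[0,0,0],"grip":3.4},{"travel":[0,0,0],"delta_rot":[0,0,0],"grip":3.4}]' 25
python3 -c "
from h import *
go((.49,.1347,.265),(1,.0))"
```

```text
t: 7.25
tool_pos: [0.6443, -0.1517, 0.2867]
eef_rot: [1.21, 1.207, -1.208]
force: [-0.4, 0.3, 0.3]
finger_gap: 0.0374
t 7.25 tcp [ 0.6443 -0.1517  0.2867] gap 37.4 F [-0.4  0.3  0.3]
axes x [ 2.7e-03 -5.0e-04 -1.0e+00] y [ 1.0e+00 -3.0e-04  2.7e-03]
delta_rot [-0.0003  0.0005 -0.0027]
travel cm now [  2.11 -15.44 -28.64]  after rot [  2.17 -15.43 -28.64]
```

```bash
python3 -m pendant '[{"travel":[0,-1,-2],"delta_rot":[0,0,-0.003],"grip":3.4},{"travel":[0,-2,-3.6],"delta_rot":[0,0,0],"grip":3.4},{"travel":[0,-2,-3.6],"delta_rot":[0,0,0],"grip":3.4},{"travel":[0,-2,-3.6],"delta_rot":[0,0,0],"grip":3.4},{"travel":[0,-2,-3.6],"delta_rot":[0,0,0],"grip":3.4},{"travel":[0,-2,-3.6],"delta_rot":[0,0,0],"grip":3.4},{"travel":[0,-1.5,-3],"delta_rot":[0,0,0],"grip":3.4},{"travel":[0,-1,-2],"delta_rot":[0,0,0],"grip":3.4},{"travel":[0,0,0],"delta_rot":[0,0,0],"grip":3.4},{"travel":[0,0,0],"delta_rot":[0,0,0],"grip":3.4}]'
python3 -c "
from h import *
go((.49,.1347,.265),(1,.0))"
```

```text
t: 8.25
tool_pos: [0.4988, 0.1062, 0.2782]
eef_rot: [1.206, 1.216, -1.22]
force: [0.5, -0.2, -0.5]
finger_gap: 0.0373
t 8.25 tcp [0.4988 0.1062 0.2782] gap 37.3 F [ 0.5 -0.2 -0.5]
axes x [-0.0112 -0.     -0.9999] y [ 0.9999 -0.0028 -0.0112]
delta_rot [-0.0028  0.0001  0.0112]
travel cm now [ 1.33 -0.87 -2.85]  after rot [ 1.32 -0.88 -2.85]
```

```bash
python3 -m pendant '[{"travel":[0,-0.9,-2.0],"delta_rot":[-0.003,0,0.011],"grip":3.4},{"travel":[0,0,-0.8],"delta_rot":[0,0,0],"grip":3.4},{"travel":[0,0,0],"delta_rot":[0,0,0],"grip":3.4},{"travel":[0,0,0],"delta_rot":[0,0,0],"grip":3.4}]'
python3 - <<'E'
from h import *
import cv2
go((.49,.1347,.265),(1,.0))
tcp=manip.state()["tool_pos"]
im,W=cloud("scene");np.savez("pics/w2.npz",im=im,W=W,tcp=tcp)
u,v=[int(t) for t in proj("scene",(.49,.135,.23))]
cv2.imwrite("pics/h1.png",cv2.resize(im[v-40:v+40,u-50:u+50],(800,640),interpolation=2)[:,:,::-1]);print(u,v)
tt,_=manip.camera("top");u,v=[int(t) for t in proj("top",(.49,.135,.23))]
cv2.imwrite("pics/h1t.png",cv2.resize(tt[v-50:v+50,u-50:u+50],(500,500),interpolation=2)[:,:,::-1])
E
```

```text
t: 8.65
tool_pos: [0.4916, 0.1308, 0.2768]
eef_rot: [1.21, 1.206, -1.215]
force: [0.7, -0.3, -1.4]
finger_gap: 0.0376
t 8.65 tcp [0.4916 0.1308 0.2768] gap 37.6 F [ 0.7 -0.3 -1.4]
axes x [-0.0011 -0.003  -1.    ] y [ 1.     -0.0044 -0.0011]
delta_rot [-0.0044  0.003   0.0011]
travel cm now [ 1.18 -0.16 -0.39]  after rot [ 1.18 -0.16 -0.39]
352 175
```

View pics/h1.png

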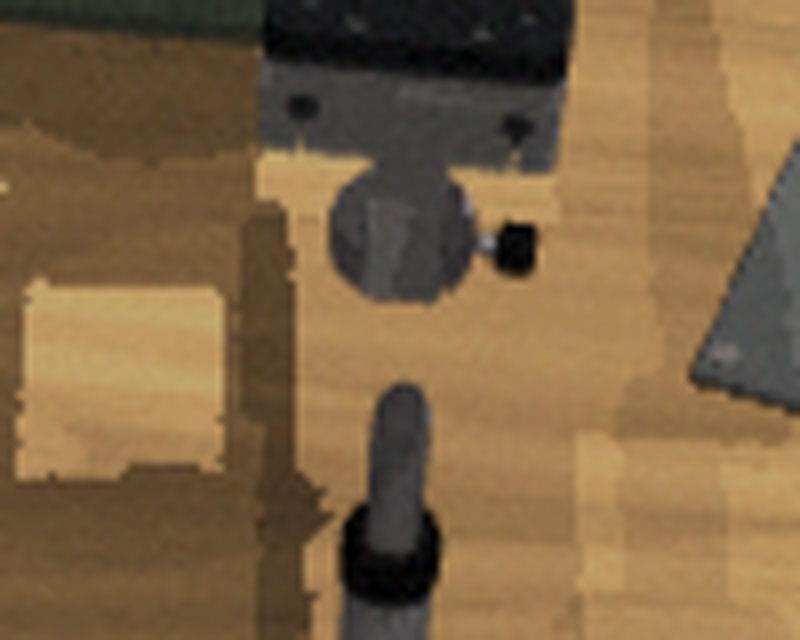

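View pics/h1t.png

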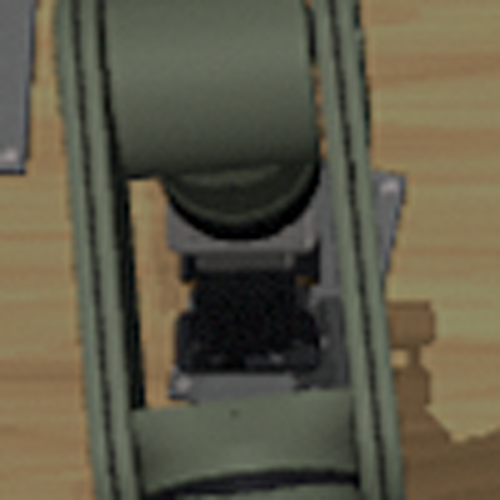

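Run:
```python
from h import *
z=np.load("pics/w2.npz");W=z["W"];im=z["im"].astype(int);t=z["tcp"];print(t)
m=(abs(W[...,0]-.49)<.04)&(abs(W[...,1]-.135)<.05)&(W[...,2]>.22)&(W[...,2]<.285)
dark=im.sum(-1)<90
s=m&(W[...,1]>t[1]+.022)&dark
p=W[s];print("screw",len(p),p.mean(0).round(4),p.min(0).round(4),p.max(0).round(4))
zz=np.arange(.245,.285,.003)
for a in zz:
    q=W[m&(W[...,2]>=a)&(W[...,2]<a+.003)&(W[...,1]<t[1]+.0215)]
    if len(q): print(a.round(3),len(q),"y",q[:,1].min().round(4),q[:,1].max().round(4),"x",q[:,0].min().round(4),q[:,0].max().round(4))
r=W[(np.hypot(W[...,0]-.49,W[...,1]-.135)<.013)&(W[...,2]>.16)&(W[...,2]<.196)];print("rod",fit(r,.008),r[:,1].min(),r[:,1].max())
```

```text
[0.49161272 0.13081281 0.27680739]
screw 26 [0.4978 0.1605 0.2686] [0.4909 0.156  0.2632] [0.5016 0.1648 0.2714]
0.257 5 y 0.1129 0.1431 x 0.4947 0.5112
0.26 12 y 0.1128 0.1486 x 0.4955 0.508
0.263 8 y 0.1126 0.1503 x 0.4948 0.5186
0.266 18 y 0.1122 0.1522 x 0.4914 0.5219
0.269 40 y 0.112 0.148 x 0.4786 0.5222
0.272 43 y 0.1137 0.1474 x 0.4813 0.5237
0.275 13 y 0.1224 0.1409 x 0.5204 0.5234
0.278 8 y 0.1245 0.1407 x 0.5204 0.5237
0.281 11 y 0.1243 0.1403 x 0.5191 0.5233
0.284 2 y 0.1242 0.1344 x 0.5215 0.5231
rod (array([0.49 , 0.135]), np.float64(0.001)) 0.12700875613102797 0.14280584675118302
```

The collar hangs level (underside ≈0.256, top ≈0.272, centre ≈0.131 in y). The rod in the same picture is at (0.490, 0.135). I'll correct about +4 mm in y and -2 mm in x, then lower slowly and watch the force.

```bash
python3 -m pendant '[{"travel":[0.8,-0.2,-0.4],"delta_rot":[-0.004,0.003,0.001],"grip":3.4},{"travel":[0.8,0,0],"delta_rot":[0,0,0],"grip":3.4},{"travel":[0,0,0],"delta_rot":[0,0,0],"grip":3.4}]'
python3 - <<'E'
from h import *
ps=[]
for i in range(4): manip.camera("scene"); s=manip.state(); ps.append(s["tool_pos"]); 
print(np.array(ps).round(4)); go((.4898,.1350,.235),(1,.0))
im,W=cloud("scene");t=np.mean(ps,0)
m=(abs(W[...,0]-.49)<.04)&(abs(W[...,1]-.135)<.05)
for a in np.arange(t[2]-.021,t[2]+.012,.003):
    q=W[m&(W[...,2]>=a)&(W[...,2]<a+.003)&(W[...,1]<t[1]+.0215)]
    if len(q): print(a.round(3),len(q),"y",q[:,1].min().round(4),q[:,1].max().round(4),"x",q[:,0].min().round(4),q[:,0].max().round(4))
r=W[(np.hypot(W[...,0]-.49,W[...,1]-.135)<.013)&(W[...,2]>.16)&(W[...,2]<.196)];print("rod",fit(r,.008),r[:,1].min(),r[:,1].max())
E
```

```text
t: 9.05
tool_pos: [0.4901, 0.1337, 0.2592]
eef_rot: [1.211, 1.208, -1.211]
force: [-0.5, 0.4, -1.2]
finger_gap: 0.0375
[[0.4903 0.1337 0.2597]
 [0.4906 0.1338 0.2603]
 [0.4909 0.1339 0.2608]
 [0.4911 0.1339 0.2611]]
t 9.25 tcp [0.4911 0.1339 0.2611] gap 37.7 F [ 0.2  0.2 -1.3]
axes x [ 2.8e-03  5.0e-04 -1.0e+00] y [ 1.     -0.0024  0.0028]
delta_rot [-0.0024 -0.0005 -0.0028]
travel cm now [ 2.61 -0.13 -0.1 ]  after rot [ 2.61 -0.13 -0.11]
0.239 5 y 0.1184 0.1482 x 0.5002 0.5045
0.242 7 y 0.1157 0.1518 x 0.4945 0.5054
0.245 10 y 0.1154 0.1516 x 0.4931 0.5169
0.248 15 y 0.1151 0.1535 x 0.4923 0.5189
0.251 18 y 0.1178 0.1553 x 0.4809 0.522
0.254 56 y 0.1167 0.1509 x 0.476 0.5233
0.257 17 y 0.1186 0.1456 x 0.4798 0.5237
0.26 6 y 0.1297 0.1439 x 0.5199 0.5234
0.263 14 y 0.1273 0.1437 x 0.5196 0.5235
0.266 9 y 0.1272 0.1433 x 0.5183 0.5231
0.269 12 y 0.1267 0.1431 x 0.519 0.5239
rod (array([0.4902, 0.1349]), np.float64(0.0008)) 0.12699276913656032 0.14278982316763797
```

```bash
python3 -m pendant '[{"travel":[1.0,-0.12,-0.12],"delta_rot":[-0.002,0,-0.003],"grip":3.4},{"travel":[1.0,0,0],"delta_rot":[0,0,0],"grip":3.4},{"travel":[0.6,0,0],"delta_rot":[0,0,0],"grip":3.4},{"travel":[0,0,0],"delta_rot":[0,0,0],"grip":3.4},{"travel":[0,0,0],"delta_rot":[0,0,0],"grip":3.4}]'
python3 -c "
from h import *
go((.49,.1351,.22),(1,.0)); print(manip.state()['dq'].round(3))"
```

```text
t: 9.8
tool_pos: [0.4897, 0.1354, 0.2328]
eef_rot: [1.209, 1.21, -1.209]
force: [0.4, 0.4, -0.4]
finger_gap: 0.0377
t 9.8 tcp [0.4897 0.1354 0.2328] gap 37.7 F [ 0.4  0.4 -0.4]
axes x [-3.e-04  5.e-04 -1.e+00] y [ 1.e+00  1.e-04 -3.e-04]
delta_rot [ 0.0001 -0.0005  0.0003]
travel cm now [1.28 0.03 0.03]  after rot [1.28 0.03 0.03]
[ 0.     0.006  0.01  -0.    -0.005 -0.002]
```

Aligned within 0.5 mm. I'll lower over the taper in small steps, watching the force.

```bash
python3 -m pendant '[{"travel":[0.6,0,0],"delta_rot":[0,0,0],"grip":3.4},{"travel":[0.5,0,0],"delta_rot":[0,0,0],"grip":3.4},{"travel":[0,0,0],"delta_rot":[0,0,0],"grip":3.4}]'
python3 -c "
from h import *
go((.49,.1351,.21),(1,.0)); print(manip.state()['wrist_torque'].round(2))"
python3 -m pendant '[{"travel":[0.4,0,0],"delta_rot":[0,0,0],"grip":3.4},{"travel":[0.4,0,0],"delta_rot":[0,0,0],"grip":3.4},{"travel":[0,0,0],"delta_rot":[0,0,0],"grip":3.4}]'
python3 -c "
from h import *
go((.49,.1351,.20),(1,.0)); print(manip.state()['wrist_torque'].round(2))"
```

```text
t: 10.1
tool_pos: [0.49, 0.1355, 0.2212]
eef_rot: [1.21, 1.209, -1.209]
force: [0.3, 0.9, -0.3]
finger_gap: 0.0376
t 10.1 tcp [0.49   0.1355 0.2212] gap 37.6 F [ 0.3  0.9 -0.3]
axes x [ 4.e-04  5.e-04 -1.e+00] y [1.e+00 1.e-04 4.e-04]
delta_rot [ 0.0001 -0.0005 -0.0004]
travel cm now [1.12 0.   0.04]  after rot [1.12 0.   0.04]
[-0.05  0.08  0.03]
t: 10.4
tool_pos: [0.4901, 0.1355, 0.2126]
eef_rot: [1.21, 1.209, -1.208]
force: [-0.8, -0.8, -1.2]
finger_gap: 0.0374
t 10.4 tcp [0.4901 0.1355 0.2126] gap 37.4 F [-0.8 -0.8 -1.2]
axes x [ 7.e-04  6.e-04 -1.e+00] y [1.e+00 1.e-04 7.e-04]
delta_rot [ 0.0001 -0.0006 -0.0007]
travel cm now [ 1.26 -0.01  0.04]  after rot [ 1.26 -0.01  0.04]
[-0.06  0.08  0.03]
```

The collar is past the taper with no contact force. Continuing down.

```bash
python3 -m pendant '[{"travel":[0.5,0,0],"delta_rot":[0,0,0],"grip":3.4},{"travel":[0.7,0,0],"delta_rot":[0,0,0],"grip":3.4},{"travel":[0.5,0,0],"delta_rot":[0,0,0],"grip":3.4},{"travel":[0,0,0],"delta_rot":[0,0,0],"grip":3.4}]'
python3 - <<'E'
from h import *
import cv2
go((.49,.1351,.172),(1,.0))
im,W=cloud("scene");u,v=[int(t) for t in proj("scene",(.49,.135,.18))]
cv2.imwrite("pics/i1.png",cv2.resize(im[v-40:v+40,u-50:u+50],(800,640),interpolation=2)[:,:,::-1])
t=manip.state()["tool_pos"]
m=(abs(W[...,0]-.49)<.04)&(abs(W[...,1]-.135)<.05)
for a in np.arange(t[2]-.025,t[2],.003):
    q=W[m&(W[...,2]>=a)&(W[...,2]<a+.003)&(W[...,1]<t[1]+.0215)]
    if len(q): print(a.round(3),len(q),"y",q[:,1].min().round(4),q[:,1].max().round(4),"x",q[:,0].min().round(4),q[:,0].max().round(4))
E
```

```text
t: 10.8
tool_pos: [0.4901, 0.1355, 0.1941]
eef_rot: [1.21, 1.209, -1.208]
force: [0.3, -0.6, -0.7]
finger_gap: 0.0376
t 10.8 tcp [0.4901 0.1355 0.1941] gap 37.6 F [ 0.3 -0.6 -0.7]
axes x [ 8.e-04  6.e-04 -1.e+00] y [1.e+00 1.e-04 8.e-04]
delta_rot [ 0.0001 -0.0006 -0.0008]
travel cm now [ 2.21 -0.02  0.04]  after rot [ 2.21 -0.01  0.04]
0.172 3 y 0.1267 0.1527 x 0.496 0.5046
0.175 9 y 0.1192 0.1507 x 0.4977 0.5063
0.178 6 y 0.1217 0.1542 x 0.4927 0.5048
0.181 10 y 0.1191 0.1564 x 0.492 0.5178
0.184 16 y 0.1176 0.152 x 0.4843 0.5205
0.187 41 y 0.1185 0.1538 x 0.4834 0.5239
0.19 16 y 0.118 0.1496 x 0.487 0.5222
0.193 10 y 0.1289 0.1444 x 0.5198 0.5232
```

View pics/i1.png

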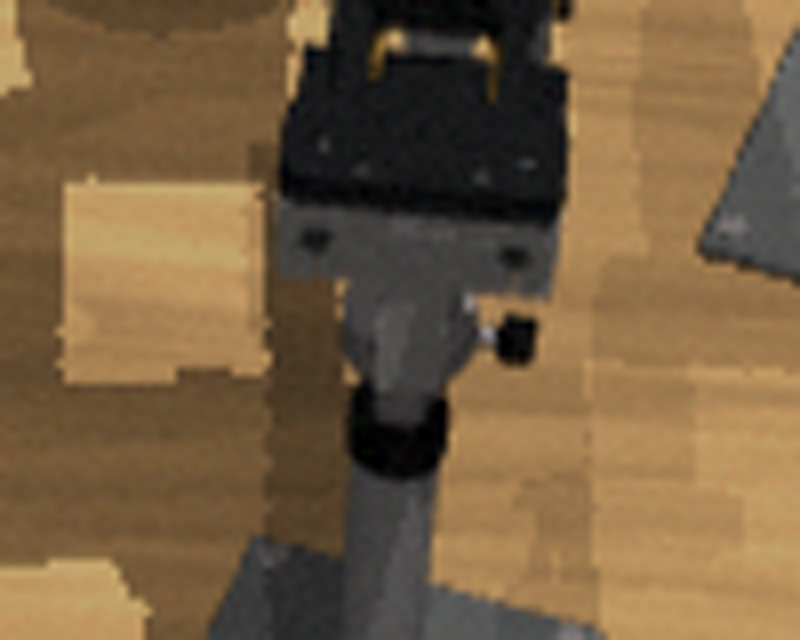

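The rod enters the collar (rod at (400,390) in the crop, under the ring), and the bush top is about 23 mm below. Lowering further.

```bash
python3 -m pendant '[{"travel":[0.7,0,0],"delta_rot":[0,0,0],"grip":3.4},{"travel":[0.6,0,0],"delta_rot":[0,0,0],"grip":3.4},{"travel":[0.4,0,0],"delta_rot":[0,0,0],"grip":3.4},{"travel":[0,0,0],"delta_rot":[0,0,0],"grip":3.4}]'
python3 -m pendant '[{"travel":[0.2,0,0],"delta_rot":[0,0,0],"grip":3.4},{"travel":[0,0,0],"delta_rot":[0,0,0],"grip":3.4}]'
```

```text
t: 11.25
tool_pos: [0.4905, 0.1355, 0.1762]
eef_rot: [1.21, 1.208, -1.208]
force: [-0.1, -0.0, -1.1]
finger_gap: 0.0378
t: 11.45
tool_pos: [0.4905, 0.1355, 0.1739]
eef_rot: [1.21, 1.209, -1.208]
force: [-0.9, 0.2, -1.7]
finger_gap: 0.0376
```

```bash
python3 -m pendant '[{"travel":[0.15,0,0],"delta_rot":[0,0,0],"grip":3.4},{"travel":[0,0,0],"delta_rot":[0,0,0],"grip":3.4}]'
python3 -m pendant '[{"travel":[0.15,0,0],"delta_rot":[0,0,0],"grip":3.4},{"travel":[0,0,0],"delta_rot":[0,0,0],"grip":3.4}]'
```

```text
t: 11.65
tool_pos: [0.4908, 0.1355, 0.1726]
eef_rot: [1.211, 1.208, -1.207]
force: [0.0, -0.8, -0.6]
finger_gap: 0.0375
t: 11.85
tool_pos: [0.491, 0.1356, 0.1713]
eef_rot: [1.211, 1.208, -1.207]
force: [0.7, 0.6, -1.9]
finger_gap: 0.0374
```

```bash
python3 -m pendant '[{"travel":[0.12,-0.06,0],"delta_rot":[0,0,-0.002],"grip":3.4},{"travel":[0,0,0],"delta_rot":[0,0,0],"grip":3.4}]'
python3 -m pendant '[{"travel":[0.1,0,0],"delta_rot":[0,0,0],"grip":3.4},{"travel":[0,0,0],"delta_rot":[0,0,0],"grip":3.4}]'
python3 -c "
from h import *
go((.49,.1351,.172),(1,.0))"
```

```text
t: 12.05
tool_pos: [0.4911, 0.1356, 0.1708]
eef_rot: [1.211, 1.208, -1.207]
force: [0.4, 0.3, -1.2]
finger_gap: 0.0375
t: 12.25
tool_pos: [0.4913, 0.1357, 0.1708]
eef_rot: [1.211, 1.208, -1.206]
force: [0.2, -0.4, -1.1]
finger_gap: 0.0377
t 12.25 tcp [0.4913 0.1357 0.1708] gap 37.7 F [ 0.2 -0.4 -1.1]
axes x [ 0.0031  0.001  -1.    ] y [1.0e+00 2.0e-04 3.1e-03]
delta_rot [ 0.0002 -0.001  -0.0031]
travel cm now [-0.12 -0.13  0.06]  after rot [-0.12 -0.13  0.06]
```

TCP z 0.1708 equals the seat height (0.150 + 0.0209 grip offset). Releasing.

```bash
python3 -m pendant '[{"travel":[0,0,0],"delta_rot":[0,0,0],"grip":4.5},{"travel":[0,0,0],"delta_rot":[0,0,0],"grip":6},{"travel":[0,0,0],"delta_rot":[0,0,0],"grip":6},{"travel":[-1,0,0],"delta_rot":[0,0,0],"grip":6},{"travel":[-1,0,0],"delta_rot":[0,0,0],"grip":6},{"travel":[0,0,0],"delta_rot":[0,0,0],"grip":6}]'
python3 - <<'E'
from h import *
import cv2
go((.49,.1351,.192),(1,.0))
im,W=cloud("scene");u,v=[int(t) for t in proj("scene",(.49,.135,.16))]
cv2.imwrite("pics/j1.png",cv2.resize(im[v-40:v+40,u-50:u+50],(800,640),interpolation=2)[:,:,::-1])
m=(abs(W[...,0]-.49)<.04)&(abs(W[...,1]-.135)<.05)
for a in np.arange(.145,.175,.003):
    q=W[m&(W[...,2]>=a)&(W[...,2]<a+.003)&(W[...,1]<.1565)]
    if len(q): print(a.round(3),len(q),"y",q[:,1].min().round(4),q[:,1].max().round(4),"x",q[:,0].min().round(4),q[:,0].max().round(4))
E
```

```text
t: 12.85
tool_pos: [0.4915, 0.1357, 0.1922]
eef_rot: [1.212, 1.207, -1.206]
force: [0.1, 0.5, -0.7]
finger_gap: 0.06
t 12.85 tcp [0.4915 0.1357 0.1922] gap 60.0 F [ 0.1  0.5 -0.7]
axes x [ 0.0035  0.0011 -1.    ] y [1.0e+00 1.0e-04 3.5e-03]
delta_rot [ 0.0001 -0.0011 -0.0035]
travel cm now [ 0.02 -0.15  0.06]  after rot [ 0.02 -0.15  0.06]
0.145 1 y 0.1258 0.1258 x 0.5032 0.5032
0.148 4 y 0.1235 0.1503 x 0.5001 0.5052
0.151 10 y 0.1183 0.1541 x 0.4942 0.5122
0.154 16 y 0.1178 0.1561 x 0.4935 0.5112
0.157 12 y 0.1177 0.152 x 0.4949 0.5106
0.16 9 y 0.1203 0.1559 x 0.4916 0.5044
0.163 41 y 0.1174 0.1534 x 0.4767 0.5078
0.166 17 y 0.1193 0.1536 x 0.4798 0.5044
0.169 1 y 0.1472 0.1472 x 0.5071 0.5071
```

View pics/j1.png

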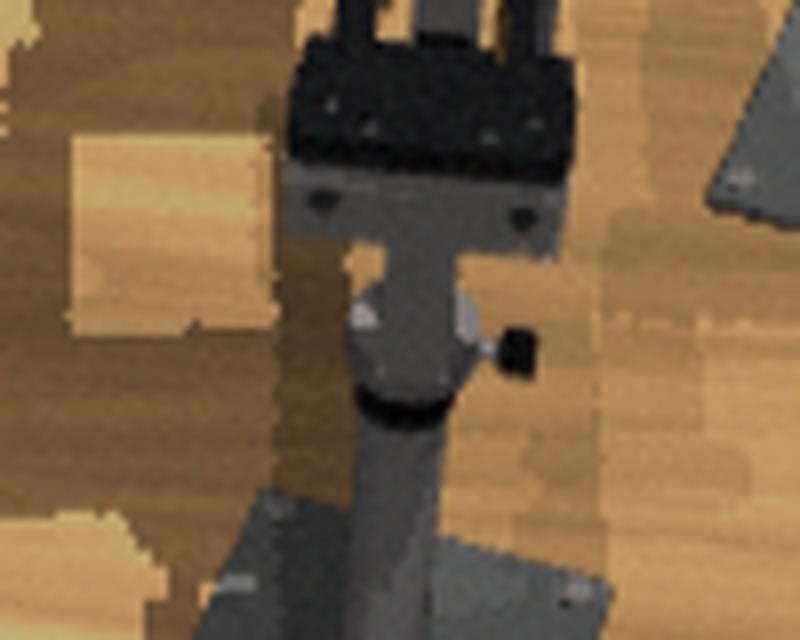

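The collar lies flat on the bush: top at z≈0.166, ring at (410,345) in the crop, screw at (515,350). Now I'll align the gripper on the rod, straight and centred.

```bash
python3 -m pendant '[{"travel":[0.15,-0.15,0.05],"delta_rot":[0,-0.001,-0.0035],"grip":4},{"travel":[0.2,0,0],"delta_rot":[0,0,0],"grip":3},{"travel":[0,0,0],"delta_rot":[0,0,0],"grip":3},{"travel":[0,0,0],"delta_rot":[0,0,0],"grip":3}]'
python3 -c "
from h import *
go((.49,.1352,.189),(1,.0))"
```

```text
t: 13.3
tool_pos: [0.4891, 0.135, 0.1875]
eef_rot: [1.208, 1.21, -1.21]
force: [0.3, 0.1, -0.5]
finger_gap: 0.0317
t 13.3 tcp [0.4891 0.135  0.1875] gap 31.7 F [ 0.3  0.1 -0.5]
axes x [-1.7e-03 -2.0e-04 -1.0e+00] y [ 1.0e+00  1.0e-04 -1.7e-03]
delta_rot [0.0001 0.0002 0.0017]
travel cm now [-0.15  0.09 -0.02]  after rot [-0.15  0.09 -0.02]
```

```bash
python3 -m pendant '[{"travel":[-0.15,0.09,0],"delta_rot":[0,0,0.0017],"grip":2.4},{"travel":[0,0,0],"delta_rot":[0,0,0],"grip":2.4},{"travel":[0,0,0],"delta_rot":[0,0,0],"grip":2.4}]'
python3 - <<'E'
from h import *
go((.49,.1352,.189),(1,.0))
im,W=cloud("scene")
q=W[(abs(W[...,0]-.5)<.03)&(abs(W[...,1]-.135)<.02)&(W[...,2]>.175)&(W[...,2]<.2)]
f=q[q[:,0]>.5];print("finger",len(f),f.min(0).round(4),f.max(0).round(4))
E
```

```text
t: 13.6
tool_pos: [0.4898, 0.135, 0.1886]
eef_rot: [1.208, 1.21, -1.21]
force: [-0.3, -0.3, -0.1]
finger_gap: 0.0236
t 13.6 tcp [0.4898 0.135  0.1886] gap 23.6 F [-0.3 -0.3 -0.1]
axes x [-1.e-03 -3.e-04 -1.e+00] y [ 1.e+00  1.e-04 -1.e-03]
delta_rot [0.0001 0.0003 0.001 ]
travel cm now [-0.04  0.02 -0.02]  after rot [-0.04  0.02 -0.02]
finger 53 [0.5116 0.1268 0.1807] [0.5164 0.1456 0.1996]
```

Within 0.2 mm. I'll close softly first and read the side force.

```bash
python3 -m pendant '[{"travel":[0,0,0],"delta_rot":[0,0,0.001],"grip":1.4},{"travel":[0,0,0],"delta_rot":[0,0,0],"grip":1.2},{"travel":[0,0,0],"delta_rot":[0,0,0],"grip":1.2},{"travel":[0,0,0],"delta_rot":[0,0,0],"grip":1.2},{"travel":[0,0,0],"delta_rot":[0,0,0],"grip":1.2}]' 6
python3 -c "
from h import *
go((.49,.1352,.189),(1,.0));print(manip.state()['wrist_torque'].round(2))"
```

```text
t: 14.15
tool_pos: [0.4899, 0.135, 0.1887]
eef_rot: [1.209, 1.209, -1.209]
force: [-0.0, 0.2, -0.1]
finger_gap: 0.0158
t 14.15 tcp [0.4899 0.135  0.1887] gap 15.8 F [-0.   0.2 -0.1]
axes x [ 5.e-04 -3.e-04 -1.e+00] y [1.e+00 0.e+00 5.e-04]
delta_rot [ 0.      0.0003 -0.0005]
travel cm now [-0.03  0.01 -0.02]  after rot [-0.03  0.01 -0.02]
[-0.09  0.08 -0.  ]
```

The gap is 15.8 mm, so the rod is held, with no side force. I'll firm the grip and start drawing slowly.

```bash
python3 -m pendant '[{"travel":[0,0,0],"delta_rot":[0,0,0],"grip":1.2},{"travel":[0,0,0],"delta_rot":[0,0,0],"grip":1.2},{"travel":[0,0,0],"delta_rot":[0,0,0],"grip":1.2}]' 40
python3 -m pendant '[{"travel":[-0.4,0,0],"delta_rot":[0,0,0],"grip":1.2},{"travel":[-0.4,0,0],"delta_rot":[0,0,0],"grip":1.2},{"travel":[-0.4,0,0],"delta_rot":[0,0,0],"grip":1.2},{"travel":[0,0,0],"delta_rot":[0,0,0],"grip":1.2}]'
python3 -c "
from h import *
go((.4899,.135,.2487),(1,.0));print(manip.state()['wrist_torque'].round(2))"
```

```text
t: 14.45
tool_pos: [0.4899, 0.135, 0.1887]
eef_rot: [1.209, 1.209, -1.209]
force: [-0.2, -0.3, 0.1]
finger_gap: 0.0151
t: 14.85
tool_pos: [0.4896, 0.1349, 0.1999]
eef_rot: [1.209, 1.209, -1.21]
force: [0.9, 0.4, -2.5]
finger_gap: 0.0153
t 14.85 tcp [0.4896 0.1349 0.1999] gap 15.3 F [ 0.9  0.4 -2.5]
axes x [-7.e-04 -4.e-04 -1.e+00] y [ 1.e+00 -0.e+00 -7.e-04]
delta_rot [-0.      0.0004  0.0007]
travel cm now [-4.88  0.03 -0.  ]  after rot [-4.88  0.03 -0.01]
[-0.08 -0.19  0.02]
```

```bash
python3 -m pendant '[{"travel":[-0.4,0.03,0],"delta_rot":[0,0,0.0007],"grip":1.2},{"travel":[-0.5,0,0],"delta_rot":[0,0,0],"grip":1.2},{"travel":[-0.5,0,0],"delta_rot":[0,0,0],"grip":1.2},{"travel":[-0.5,0,0],"delta_rot":[0,0,0],"grip":1.2},{"travel":[0,0,0],"delta_rot":[0,0,0],"grip":1.2}]'
python3 -c "
from h import *
go((.4899,.135,.2487),(1,.0));print(manip.state()['wrist_torque'].round(2))"
```

```text
t: 15.35
tool_pos: [0.4897, 0.1349, 0.2205]
eef_rot: [1.209, 1.209, -1.21]
force: [-0.8, -0.7, -3.1]
finger_gap: 0.0151
t 15.35 tcp [0.4897 0.1349 0.2205] gap 15.1 F [-0.8 -0.7 -3.1]
axes x [-4.e-04 -4.e-04 -1.e+00] y [ 1.e+00 -0.e+00 -4.e-04]
delta_rot [-0.      0.0004  0.0004]
travel cm now [-2.82  0.02 -0.01]  after rot [-2.82  0.02 -0.01]
[-0.05  0.06 -0.  ]
```

```bash
python3 -m pendant '[{"travel":[-0.5,0.02,0],"delta_rot":[0,0,0.0004],"grip":1.2},{"travel":[-0.5,0,0],"delta_rot":[0,0,0],"grip":1.2},{"travel":[-0.5,0,0],"delta_rot":[0,0,0],"grip":1.2},{"travel":[-0.5,0,0],"delta_rot":[0,0,0],"grip":1.2},{"travel":[0,0,0],"delta_rot":[0,0,0],"grip":1.2}]'
python3 -c "
from h import *
go((.4899,.135,.2487),(1,.0));print(manip.state()['wrist_torque'].round(2))"
```

```text
t: 15.85
tool_pos: [0.4897, 0.1349, 0.2425]
eef_rot: [1.209, 1.209, -1.21]
force: [0.2, 0.3, -3.8]
finger_gap: 0.0151
t 15.85 tcp [0.4897 0.1349 0.2425] gap 15.1 F [ 0.2  0.3 -3.8]
axes x [-3.e-04 -4.e-04 -1.e+00] y [ 1.e+00  0.e+00 -3.e-04]
delta_rot [0.     0.0004 0.0003]
travel cm now [-0.62  0.02 -0.01]  after rot [-0.62  0.02 -0.01]
[-0.05  0.05  0.07]
```

```bash
python3 -m pendant '[{"travel":[-0.3,0.02,0],"delta_rot":[0,0,0.0003],"grip":1.2},{"travel":[-0.2,0,0],"delta_rot":[0,0,0],"grip":1.2},{"travel":[0,0,0],"delta_rot":[0,0,0],"grip":1.2},{"travel":[0,0,0],"delta_rot":[0,0,0],"grip":1.2}]'
python3 - <<'E'
from h import *
import cv2
go((.4899,.135,.2487),(1,.0));print(manip.state()['wrist_torque'].round(2))
im,W=cloud("scene");u,v=[int(t) for t in proj("scene",(.49,.135,.19))]
cv2.imwrite("pics/k1.png",cv2.resize(im[v-40:v+40,u-50:u+50],(800,640),interpolation=2)[:,:,::-1])
r=W[(np.hypot(W[...,0]-.49,W[...,1]-.135)<.013)&(W[...,2]>.175)&(W[...,2]<.225)];print("rod",len(r),fit(r,.008))
for lo,hi in((.172,.19),(.19,.21),(.21,.225)):
    q=r[(r[:,2]>lo)&(r[:,2]<hi)]
    if len(q)>5: print(lo,fit(q,.008))
m=(abs(W[...,0]-.49)<.03)&(abs(W[...,1]-.135)<.05)
for a in np.arange(.145,.175,.003):
    q=W[m&(W[...,2]>=a)&(W[...,2]<a+.003)&(W[...,1]<.1565)]
    if len(q): print(a.round(3),len(q),"y",q[:,1].min().round(4),q[:,1].max().round(4))
go((.4899,.135,.2487),(1,.0))
E
```

```text
t: 16.25
tool_pos: [0.4895, 0.1349, 0.2478]
eef_rot: [1.208, 1.209, -1.21]
force: [0.2, 0.7, -3.2]
finger_gap: 0.0154
t 16.25 tcp [0.4895 0.1349 0.2478] gap 15.4 F [ 0.2  0.7 -3.2]
axes x [-8.e-04 -5.e-04 -1.e+00] y [ 1.e+00  1.e-04 -8.e-04]
delta_rot [0.0001 0.0005 0.0008]
travel cm now [-0.09  0.04 -0.01]  after rot [-0.09  0.04 -0.01]
[-0.05 -0.21  0.06]
rod 122 (array([0.4893, 0.1349]), np.float64(0.0009))
0.172 (array([0.4893, 0.1349]), np.float64(0.0009))
0.19 (array([0.4892, 0.1348]), np.float64(0.001))
0.21 (array([0.4894, 0.1349]), np.float64(0.0008))
0.145 2 y 0.1233 0.1328
0.148 2 y 0.1282 0.1396
0.151 12 y 0.1182 0.1523
0.154 15 y 0.1178 0.1541
0.157 21 y 0.1177 0.1561
0.16 24 y 0.1175 0.1559
0.163 69 y 0.117 0.1534
0.166 43 y 0.1194 0.1532
0.169 6 y 0.1308 0.1463
0.172 8 y 0.1304 0.1417
t 16.3 tcp [0.4896 0.1349 0.2478] gap 15.2 F [ 0.3 -0.5 -2. ]
axes x [-7.e-04 -5.e-04 -1.e+00] y [ 1.e+00  0.e+00 -7.e-04]
delta_rot [0.     0.0005 0.0007]
travel cm now [-0.09  0.03 -0.01]  after rot [-0.09  0.03 -0.01]
```

View pics/k1.png

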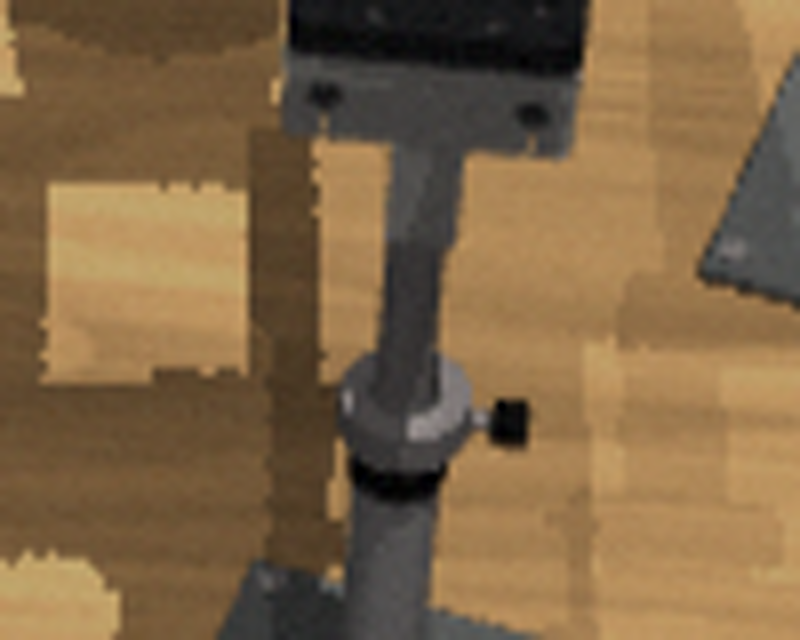

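The collar is still flat on the tube and the rod is vertical (same axis at three heights). It has risen 59.1 mm, so I'll raise the last bit.

```bash
python3 -m pendant '[{"travel":[-0.1,0.03,0],"delta_rot":[0,0.0005,0.0007],"grip":1.2},{"travel":[0,0,0],"delta_rot":[0,0,0],"grip":1.2},{"travel":[0,0,0],"delta_rot":[0,0,0],"grip":1.2},{"travel":[0,0,0],"delta_rot":[0,0,0],"grip":1.2},{"travel":[0,0,0],"delta_rot":[0,0,0],"grip":1.2}]'
python3 - <<'E'
from h import *
for i in range(4):
    manip.camera("scene"); s=manip.state(); print(s["t"],s["tool_pos"].round(4),s["force"].round(1),np.abs(s["dq"]).max().round(4))
go((.4899,.135,.2487),(1,.0))
E
```

```text
t: 16.8
tool_pos: [0.4896, 0.1349, 0.2485]
eef_rot: [1.209, 1.21, -1.21]
force: [0.7, 0.0, -3.1]
finger_gap: 0.0151
16.85 [0.4896 0.1349 0.2485] [ 1.2  0.2 -3.5] 0.0016
16.9 [0.4896 0.1349 0.2485] [ 0.7  0.2 -2.4] 0.0022
16.95 [0.4896 0.1349 0.2485] [-0.5 -0.1 -2.6] 0.0017
17.0 [0.4896 0.1349 0.2485] [ 0.6  1.1 -2.4] 0.0018
t 17.0 tcp [0.4896 0.1349 0.2485] gap 15.2 F [ 0.6  1.1 -2.4]
axes x [-9.e-04 -1.e-04 -1.e+00] y [ 1.e+00  0.e+00 -9.e-04]
delta_rot [0.     0.0001 0.0009]
travel cm now [-0.02  0.03 -0.01]  after rot [-0.02  0.03 -0.01]
```

Run:
```python
from h import *
import cv2
im,W=cloud("scene")
print([( [round(x,3) for x in r["point"]],round(r["p"],2)) for r in manip.pinpoint("rod_top","scene")])
u,v=[int(t) for t in proj("scene",(.49,.135,.24))]
cv2.imwrite("pics/l1.png",cv2.resize(im[v-40:v+60,u-50:u+50],(600,600),interpolation=2)[:,:,::-1])
manip.camera("top");print([( [round(x,3) for x in r["point"]],round(r["p"],2)) for r in manip.pinpoint("rod_top","top")])
```

```text
[]
[([0.506, -0.305, -0.003], 0.64)]
```

View pics/l1.png

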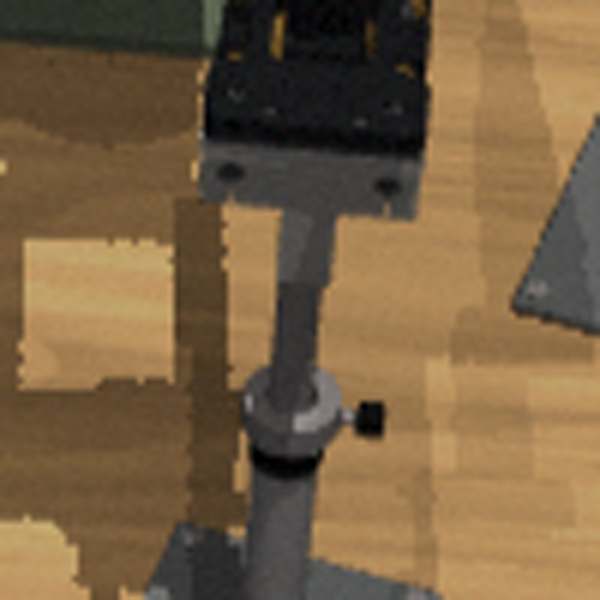

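The rod's top is hidden behind the finger, and the one network hit is collar_c, so it's false. The collar is flat on the tube, the rod is held upright and the arm is still. Handing in.

```bash
python3 -c "
from cell import manip
print(manip.close_job())"
```

```text
the job is handed in; nothing more can be done
None
```

The job is handed in: the medium collar (collar_b, 19.2 mm hole) lies flat on the tube top of the rightmost stand. The gripper is holding the rod drawn up out of the tube, ready for you to tighten the collar.

**Last checks, at about 17 s on the clock:**
- **Height:** the gripper rose 59.8 mm from where it took the rod (0.1887 to 0.2485 m).
- **Upright:** the gripper's tilt is about 0.001 rad. The rod showed the same axis at three heights when checked 0.7 mm lower.
- **Still:** position readings did not change, and side forces were about 1 N.
- **Hold:** the grip is set to 40 N, and the load is about 2.4–3.5 N, which matches the rod's weight alone.
- **Collar:** its top is at about 166 mm, so it is down on the rim.
- **Other things:** I did not touch anything else.

**Not confirmed:** the rod's upper end was hidden by the finger, so the 60 mm rests on the gripper's travel and the load, not on a direct sight of the rod's top. The networks found nothing there in the scene view. In the top view they reported collar_c by mistake, and I set that aside.

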